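Open the parts well and hold its sprung shutter half open

ROBOT

A 6-joint arm with a two-finger parallel gripper is mounted at the origin on the work surface. World frame = base frame: x ahead of the robot, y to its left, z up, the work surface at z = 0. Lengths are in mm, angles in rad, forces in N, time in s.
With the tool pointing down it reaches from about 400 to 925 mm from the base axis. Payload 3.4 kg.
Tool frame: the origin (TCP) lies at the very end of the fingers, on their centre line; the grasp point (between the pads) lies 19 mm behind it; x points along the fingers, y is the direction in which the jaws open and shut, and the axes are right-handed (so a half turn about x gives the same grasp; the last joint's range is limited). The gripper opens to 85 mm and grips with 20 to 120 N. Pads are 22 mm wide; open, the fingers measure 114 mm over their backs; the gripper's body (76 mm by 85 mm) begins 54 mm behind the grasp point. The pads swing forward as they close: fully open they stand 13 mm farther back than shut.
Start: joints at [1.129, 0.307, 1.506, -0, 1.328, -0.073], TCP at [206.772, 536.541, 231.305] pointing down, gripper open.
Joint ranges: [-3.12, 3.12], [-1.05, 2.28], [0.14, 2.33], [-1.42, 4.57], [0.1, 2.73], [-2.68, 2.68]. Speed limits (rad/s): [2.57, 2.57, 3.14, 3.14, 3.14, 3.14].

INTERFACE

Orientations are given as a 3x3 rotation matrix whose columns are the frame's x, y, z axes.
In Python, from bench import telemetry, cams, arm gives the robot as it stands.
- The arm moves only by the tool carry_out, never from a script. Its argument "targets" is a list of rows, each an object with "slide": the shift along the world's x, y, z in cm, a list of three; "rotation": the turn, a rotation vector about the world's x, y, z in rad, a list of three; "fingers": the closure, from 0 (fully open) to 1 (shut). In form: [{"slide": [x, y, z], "rotation": [ax, ay, az], "fingers": fingers}, ...]. A call has 1 to 8 rows; each row shifts and turns the commanded pose from where the row before left it; what a row does not reach is not made up. A row lasts 1/8 s, in which the tool goes at most 62.5 mm and 10.7 degrees, less where a joint would pass 70% of its speed; a pose out of reach is approached as far as the arm can. A call is refused whole if a number of a shift passes 6.25 or a number of a turn 0.188, either way. A call with a gripper value outside its range is refused whole. The fingers move at their own pace and stop on an object; the grip force is fixed at half the most. Time passes only in rows, so rows that do not move let the fingers close. It gives the time, the measured TCP pose, the force and the opening at its end, in the units of the state.
- telemetry.state(): the state, without advancing time (a new reading comes with each control period).
- cams.capture(name): name is "scene" or "top"; returns a dict with "color" (400x640x3 uint8, red, green, blue), "intrinsics" (3x3 intrinsics, pixels), "rvec" (rotation vector, rad) and "tvec" (3), from world to camera coordinates, as OpenCV has them. Camera axes: x right, y down, z forward; pixel columns grow to the right and rows downward; lengths in mm; the calibration is good to about 2 mm. A picture is of the moment at which its call begins. There is no depth.
- arm.finish_job(): hands the job in, once; it reports no verdict.
Trained networks look in a picture, given as the dict that the camera call returned (one of the last four; its "shot" number tells which), for a name from the list of things; names that differ only in an ending like _2 or _b are one class to them, and where a whole thing is asked for, a point or a joint stands for the part that bears it (a point fixed in the world has none). Each returns a list of dicts, best first, with "score" (0 to 1); they miss things now and then, are a little off and sometimes report something else, mostly with a low value. They report only what shows in the picture. A call takes as long as a camera call.
- cams.search_frame(name, picture): "point" ([column, row] in pixels, amid what is visible of it).
- cams.outline_of(name, picture): "region" (400x640 bool, what is visible of it) and "point" ([column, row] in pixels, amid what is visible of it).
The state is a dict: "time_s": time; "qpos": joint angles; "qd": joint speeds; "tau": joint torques, N m; "tcp_pos": TCP position; "eef_rot": TCP orientation; "force": force on the tool from outside, world axes, zero at the start; "ft_torque": the same for the moment, N m; "opening": opening from 0.0 (shut) to 1.0 (fully open).
Only numpy, scipy, OpenCV 4.12 (cv2) and the standard library are available. Lean on these libraries where they do the work, as an engineer would, in place of code of your own. Each camera call takes 0.05 s, during which the arm holds its last target.

TASK

Fold the tin flap of the parts well up until it stands upright, and leave it standing there. Then slide the sprung shutter inside the well by its black post, against its spring, to half travel, where the round port is half uncovered and the white pointers meet the red marks, never running it on to its far stop, and finish while still holding it there: do not let go at the end. Leave the loose things on the bench where they are.

Things in the scene. Friction and masses are not known exactly. Their poses are not given: they have to be found in the camera images.
- well: Parts well: open-topped pine box fixed to the bench, 220 (x) x 180 (y) x 75 mm high, walls and floor 10 mm. Origin: centre of its underside; x along the flap's hinge and the shutter's slide, y towards the hinge wall, z up. The shutter unit lies in its -y half, centre line y = -30 mm; two brass rails along x, tops 27 mm above the bench, bear the red half marks.
- half_mark (a point): Where the post's foot centre stands at half travel: on the line across the two red marks (well frame x = 0, y = -30, z = 23 mm). The round black port under the shutter, 56 mm across, is centred 55 mm from here towards the well's -x.
- flap (a joint): Tin flap over the well, 216 x 187 x 3 mm, about 0.2 kg, on a stiff hinge that holds it wherever it is left (about 2 to 4 N at the grip moves it). Value in rad: 0 closed and level, 1.571 upright, stop at 1.95; it starts closed or slightly ajar. It opens by swinging its -y edge up and over towards the well's +y side.
- flap_hinge (a point): Middle of the flap's hinge line: in the well's frame x = 0, y = 92, z = 78.5 mm. The hinge line runs along the well's x.
- flap_grip (a point): Centre of the flap's red barrel grip: a round bar 34 mm long (parallel to the hinge), 16 mm in diameter, in the flap's plane 222 mm from the hinge line, carried beyond the flap's free edge by a neck 14 mm wide and 35 mm long. Fingers closing on its two flat ends, along the hinge direction, stay pointing down while the barrel turns between them.
- shutter (a joint): Sprung steel shutter plate, 90 x 70 x 4 mm, its top 23 mm above the bench. Value in m: 0 shut (port covered), 0.035 half travel (port half uncovered), 0.070 far stop. It slides towards the well's +x. The spring always pushes it shut: about 3 N at 0, 7 N at half travel, 11 N at the far stop.
- shutter_post (a point): Black upright round post fixed on the shutter, 18 mm in diameter, 40 mm tall, its top 63 mm above the bench (under the flap when that is closed). This point: centre of its foot, 23 mm above the bench; in the well's frame y = -30 mm, and x = -35 mm shut, 0 at half travel, +35 mm at the far stop.
- fuselage: Bystander: dark lacquered wooden fuselage section on two cradle blocks, 190 x 92 x about 115 mm. Origin under its centre, x along its length.
- tap_a: Bystander: steel tap fitting, 56 mm tall, foot 38 mm across. Origin under its centre.
- tap_b: Bystander: a second steel tap fitting like the first.
- spacer: Bystander: white porcelain ring, 48 mm across, 20 mm tall. Origin under its centre.
- tube_cutter: Bystander: nickel-plated tube cutter body lying flat, about 120 x 60 x 20 mm. Origin under its centre.
- screwdriver: Bystander: screwdriver lying on the bench.

How it is judged (in metres and radians):
On the way, in this order (a step that is already met when the one before it is completed fails the run):
1. the flap is folded up and stands upright (value of joint flap between 1.36 and 1.78 rad), for 0.3 s.
2. with the flap upright, the shutter is held by the fingers at half travel (all of step 1 and value of joint shutter between 0.029 and 0.041 m and contact force between the fingers and shutter above 2 N), for 0.5 s.
At the end, for the whole second after the job is handed in: The flap stands upright (within 12 degrees), the shutter is at half travel (35 mm, within 6 mm) and the fingers press on it with more than 2 N, holding it there against the spring (all of step 2); the arm keeps its last pose, push and grip.
It fails at once if a loose bystander is shifted by more than 20 mm (distance of any of fuselage, tap_a, tap_b, spacer, tube_cutter, screwdriver from where it was at the start of the episode above 0.02 m).
It fails at once if the shutter is run on to its far stop (more than 62 mm of its 70 mm travel) (value of joint shutter above 0.062 m).
It also fails if it takes over 54 s, if anything falls off the work surface, if the arm or the gripper's body presses on something with over 40 N, if the wrist force passes 120 N, or if a joint passes its speed limit or range.

## Working session

There is one attempt and no reset: what is moved stays moved. The work goes in short steps, Python scripts to look and compute and a tool call to move; the robot and the scene stay as the last step left them, time stands still between calls to the robot, and variables do not carry over. Pictures are saved under pics/ and viewed, and the job is handed in when it is done.

Besides the shell and the picture viewer there is one more tool, called after "Emit:" by a JSON object that holds its "fn" and its "kwargs". carry_out: Moves the arm, as the interface text tells. Its arguments: {"type":"object","properties":{"targets":{"type":"array"}},"required":["targets"]}

```bash
mkdir -p pics
cat > h.py <<'E'
import numpy as np,cv2
from bench import telemetry,cams,arm
def save(p,n): cv2.imwrite('pics/'+n,cv2.cvtColor(p['color'],cv2.COLOR_RGB2BGR))
def ray(p,uv):
    R=cv2.Rodrigues(np.array(p['rvec'],float))[0];t=np.array(p['tvec'],float).ravel()
    d=R.T@np.linalg.inv(np.array(p['intrinsics']))@np.array([uv[0],uv[1],1.]);return -R.T@t,d/np.linalg.norm(d)
def atz(p,uv,z):
    c,d=ray(p,uv);return c+d*(z-c[2])/d[2]
def proj(p,X):
    return cv2.projectPoints(np.array(X,float).reshape(-1,3),np.array(p['rvec'],float),np.array(p['tvec'],float),np.array(p['intrinsics'],float),None)[0].reshape(-1,2)
def tri(ps,uvs):
    A=np.zeros((3,3));b=np.zeros(3)
    for p,u in zip(ps,uvs):
        c,d=ray(p,u);M=np.eye(3)-np.outer(d,d);A+=M;b+=M@c
    return np.linalg.solve(A,b)
E
python3 - <<'E'
from h import *
np.set_printoptions(precision=1,suppress=True)
a=cams.capture('scene');b=cams.capture('top')
save(a,'s0.png');save(b,'t0.png')
for n in ['well','flap','flap_grip','shutter_post','fuselage','tap_a','spacer','tube_cutter','screwdriver']:
    for nm,p in (('s',a),('t',b)):
        print(n,nm,[(np.array(r['point']),round(r['score'],2)) for r in cams.search_frame(n,p)[:3]])
import pickle;pickle.dump((a,b),open('p0.pkl','wb'))
s=telemetry.state();print(s['time_s'],s['tcp_pos'],s['eef_rot'],s['force'],s['opening'])
E
```

```text
well s [(array([285.7, 198.1]), 0.95), (array([331.3, 326.8]), 0.69), (array([282.8, 194.2]), 0.19)]
well t [(array([339.2, 175. ]), 0.79)]
flap s [(array([283.2, 194.1]), 0.97)]
flap t [(array([337.7, 175.2]), 0.9), (array([172.9, 242.8]), 0.34)]
flap_grip s [(array([282. , 195.2]), 0.8)]
flap_grip t [(array([337.9, 172.3]), 0.93)]
shutter_post s []
shutter_post t []
fuselage s [(array([439.3, 279.4]), 0.75)]
fuselage t [(array([173.8, 243. ]), 0.65)]
tap_a s [(array([333.7, 328.3]), 0.79), (array([208. , 138.7]), 0.62)]
tap_a t [(array([215.5, 145.2]), 0.76), (array([460.7, 156.3]), 0.52)]
spacer s [(array([404.4, 353.7]), 0.81)]
spacer t [(array([157.5, 180.7]), 0.64)]
tube_cutter s [(array([239.6, 117.7]), 0.73), (array([412.6, 349.1]), 0.31)]
tube_cutter t [(array([471.7, 208.6]), 0.76)]
screwdriver s [(array([276.7, 111.2]), 0.67)]
screwdriver t [(array([450.3, 250.5]), 0.67)]
1.0 [206.8 536.6 231.3] [[ 0.   0.4  0.9]
 [ 0.   0.9 -0.4]
 [-1.   0.  -0. ]] [-0.6  0.1 -0.7] 1.0009324949147411
```

View pics/s0.png

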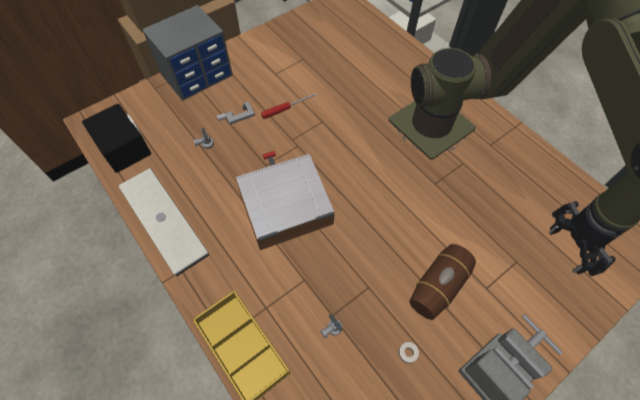

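View pics/t0.png

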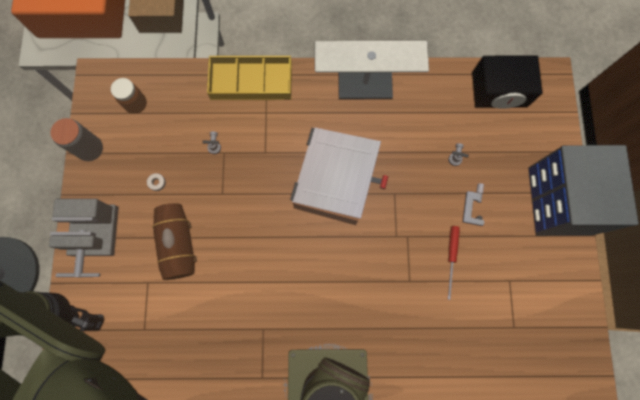

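The red grip is at about (384,182) in the top view and (269,155) in the scene view. The hinge is at the left in the top view, near (303,165). I'll enlarge both crops to get corners.

Run:
```python
import cv2
a=cv2.imread('pics/s0.png');b=cv2.imread('pics/t0.png')
cv2.imwrite('pics/s0c.png',cv2.resize(a[140:260,220:350],None,fx=6,fy=5,interpolation=2)[:600])
cv2.imwrite('pics/t0c.png',cv2.resize(b[115:235,275:405],None,fx=6,fy=5,interpolation=2)[:600])
```

```text
(no output)
```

View pics/s0c.png

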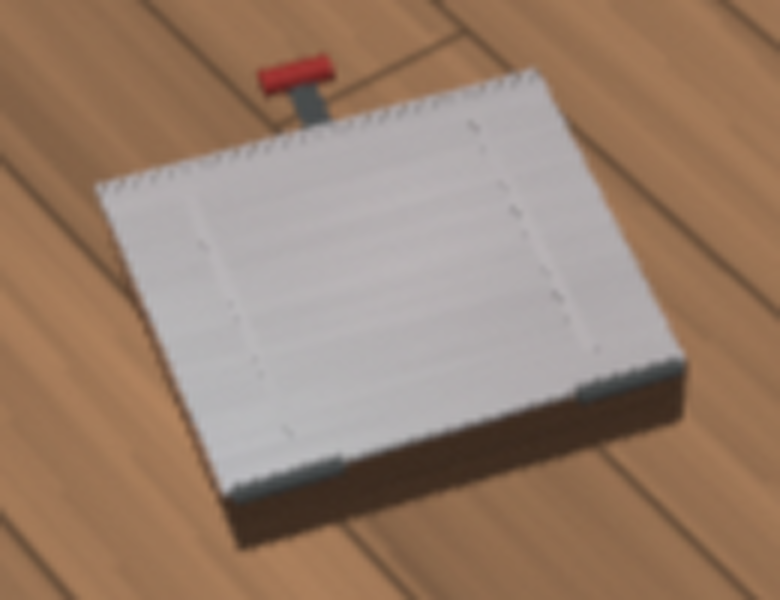

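View pics/t0c.png

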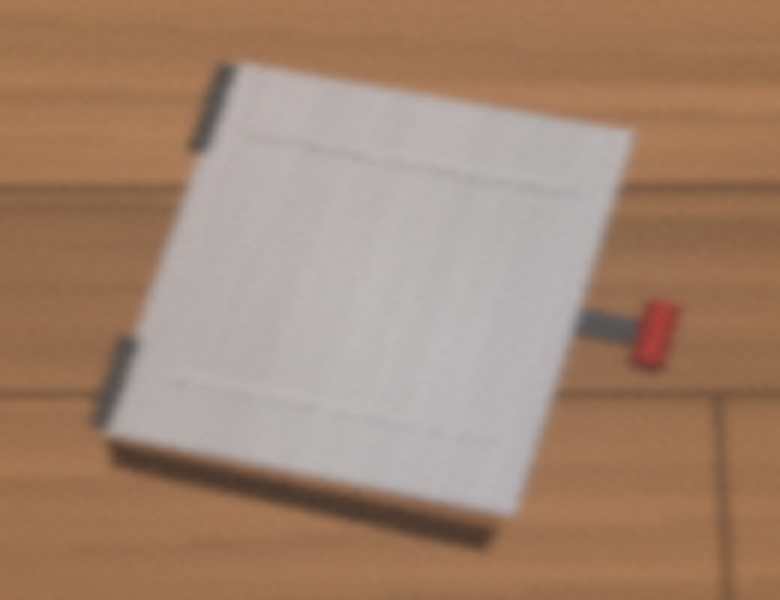

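```bash
cat > fit.py <<'E'
from h import *
import pickle
from scipy.optimize import least_squares
np.set_printoptions(precision=2,suppress=True)
a,b=pickle.load(open('p0.pkl','rb'))
S=lambda u:(220+(u[0]+.5)/6-.5,140+(u[1]+.5)/5-.5)
T=lambda u:(275+(u[0]+.5)/6-.5,115+(u[1]+.5)/5-.5)
def fl(x,s,q,n=1.5): return (x,92-s*np.cos(q)+n*np.sin(q),78.5+s*np.sin(q)+n*np.cos(q))
def W(v,P):
    c,s=np.cos(v[2]),np.sin(v[2]);P=np.array(P,float).reshape(-1,3)
    return P@np.array([[c,s,0],[-s,c,0],[0,0,1]])+[v[0],v[1],0]
if __name__=='__main__':
    q0=lambda q:None
    so=[((100,186),108,187),((538,70),-108,187),((230,493),108,2),((684,362),-108,2),((296,75),0,222)]
    to=[((237,63),108,2),((106,437),-108,2),((635,130),108,187),((517,516),-108,187),((655,336),0,222)]
    sb=[((240,548),(110,90,0)),((683,418),(-110,90,0))]; tb=[((112,461),(-110,90,0)),((490,548),(-110,-90,0))]
    def res(v):
        r=[]
        for p,f,o,bb in ((a,S,so,sb),(b,T,to,tb)):
            P=[fl(x,s,v[3],0 if s==222 else 1.5) for _,x,s in o]+[X for _,X in bb]
            U=np.array([f(u) for u,*_ in o]+[f(u) for u,_ in bb])
            r.append(proj(p,W(v,P))-U)
        return np.vstack(r).ravel()
    i=atz(b,T((372,290)),80);print(i)
    r=least_squares(res,[i[0],i[1],-.3,.02],loss='soft_l1',x_scale=[10,10,.1,.1]);print(r.x,r.cost);print(res(r.x).reshape(-1,2))
    v=r.x
    print('grip',W(v,fl(0,222,v[3],0)),tri([a,b],[S((296,75)),T((655,336))]),'hinge',W(v,(0,92,78.5)),'half',W(v,(0,-30,23)),'post',W(v,(-35,-30,23)))
    print('free corners tri',tri([a,b],[S((100,186)),T((635,130))]),tri([a,b],[S((538,70)),T((517,516))]))
    for n,u in (('tapb',(460,156)),('cutter',(472,208)),('driver',(453,250)),('tapa',(215,145))): print(n,atz(b,u,10))
    print(telemetry.state()['eef_rot'])
E
python3 fit.py
```

```text
[560.18 -27.52  80.  ]
[561.13 -25.27  -0.27   0.14] 3.6013252816512944
[[-0.79  0.16]
 [-0.22 -0.25]
 [-0.9  -0.56]
 [ 0.11 -1.43]
 [-0.12  0.12]
 [ 0.17  0.86]
 [-0.05  0.4 ]
 [-0.07 -0.04]
 [-0.05 -0.56]
 [-0.08  0.22]
 [-0.32  0.05]
 [-0.01 -0.09]
 [ 0.17  1.44]
 [-0.73  0.9 ]]
grip [[ 526.46 -148.24  109.95]] [ 526.1  -148.18  110.32] hinge [[586.09  63.28  78.5 ]] half [[552.99 -54.15  23.  ]] post [[519.3  -44.65  23.  ]]
free corners tri [ 638.93 -143.03  108.37] [431.85 -85.75 105.14]
tapb [ 627.76 -385.35   10.  ]
cutter [ 475.72 -407.64   10.  ]
driver [ 358.8  -346.22   10.  ]
tapa [664.07 316.68  10.  ]
[[ 0.    0.36  0.93]
 [ 0.    0.93 -0.36]
 [-1.    0.   -0.  ]]
```

The two views give the well at about (561,-25), yaw -0.27, with the flap ajar by 0.14 rad and the grip at (526,-148,110). The triangulated grip agrees with this. Next I move above the grip and turn -1.47 rad about z.

Emit:
{"fn": "carry_out", "kwargs": {"targets": [{"slide":[4,-4,0],"rotation":[0,0,-0.105],"fingers":0},{"slide":[4,-4,0],"rotation":[0,0,-0.105],"fingers":0},{"slide":[4,-4,0],"rotation":[0,0,-0.105],"fingers":0},{"slide":[4,-4,0],"rotation":[0,0,-0.105],"fingers":0},{"slide":[4,-4,0],"rotation":[0,0,-0.105],"fingers":0},{"slide":[2.5,-5,0],"rotation":[0,0,-0.105],"fingers":0},{"slide":[2.5,-5,0],"rotation":[0,0,-0.105],"fingers":0},{"slide":[2.5,-5,0],"rotation":[0,0,-0.105],"fingers":0}]}}

```text
time_s: 2.0
tcp_pos: [482.5, 184.9, 231.5]
eef_rot: [[0.001, 0.936, 0.352], [0.0, 0.352, -0.936], [-1.0, 0.001, -0.0]]
force: [0.7, 0.4, 0.8]
opening: 0.997
```

Emit:
{"fn": "carry_out", "kwargs": {"targets": [{"slide":[0.7,-5.5,0],"rotation":[0,0,-0.105],"fingers":0},{"slide":[0.7,-5.5,0],"rotation":[0,0,-0.105],"fingers":0},{"slide":[0.7,-5.5,0],"rotation":[0,0,-0.105],"fingers":0},{"slide":[0.7,-5.5,0],"rotation":[0,0,-0.105],"fingers":0},{"slide":[0.7,-5.5,0],"rotation":[0,0,-0.105],"fingers":0},{"slide":[0.7,-5.5,0],"rotation":[0,0,-0.105],"fingers":0},{"slide":[0,0,0],"rotation":[0,0,0],"fingers":0},{"slide":[0,0,0],"rotation":[0,0,0],"fingers":0}]}}

```text
time_s: 3.0
tcp_pos: [523.4, -143.2, 231.1]
eef_rot: [[-0.001, 0.964, -0.264], [0.001, -0.264, -0.964], [-1.0, -0.001, -0.001]]
force: [-0.3, 0.6, -0.3]
opening: 1.0
```

Emit:
{"fn": "carry_out", "kwargs": {"targets": [{"slide":[0.3,-0.5,-4],"rotation":[0,0,0],"fingers":0},{"slide":[0,0,-4],"rotation":[0,0,0],"fingers":0},{"slide":[0,0,-3],"rotation":[0,0,0],"fingers":0},{"slide":[0,0,-2],"rotation":[0,0,0],"fingers":0},{"slide":[0,0,-1],"rotation":[0,0,0],"fingers":0},{"slide":[0,0,0],"rotation":[0,0,0],"fingers":0}]}}

```text
time_s: 3.75
tcp_pos: [526.5, -147.3, 91.1]
eef_rot: [[-0.001, 0.965, -0.262], [0.001, -0.262, -0.965], [-1.0, -0.001, -0.0]]
force: [0.7, -0.1, 0.1]
opening: 1.004
```

```bash
cat > look.py <<'E'
import sys
from h import *
import pickle
n=sys.argv[1]; x,y,X,Y=map(int,sys.argv[2:6])
a=cams.capture('scene');b=cams.capture('top');pickle.dump((a,b),open('p_%s.pkl'%n,'wb'))
ia=a['color'][140-40:260,200:350];ib=b['color'][y:Y,x:X]
f=lambda i:cv2.resize(i,(400,400*i.shape[0]//i.shape[1]),interpolation=2)
ia,ib=f(ia),f(ib);h=max(len(ia),len(ib));o=np.zeros((h,800,3),np.uint8);o[:len(ia),:400]=ia;o[:len(ib),400:]=ib
cv2.imwrite('pics/%s.png'%n,o[:600,:,::-1]);s=telemetry.state();print(s['time_s'],s['tcp_pos'],s['force'],s['opening'])
E
python3 look.py l1 275 100 425 250
```

```text
3.85 [ 527.45990363 -148.09010133   92.13248975] [-0.21079423  0.18885017 -0.1865663 ] 1.0013062108085484
```

View pics/l1.png

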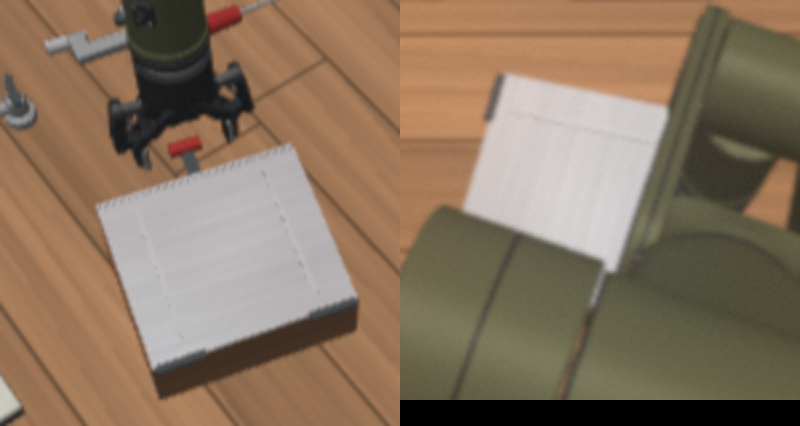

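The scene view shows the fingers on either side of the red barrel, which sits at about (185,147) in the crop. The arm hides it in the top view. I'll lower 4 mm and close.

Emit:
{"fn": "carry_out", "kwargs": {"targets": [{"slide":[0,0,-0.4],"rotation":[0,0,0],"fingers":0.3},{"slide":[0,0,0],"rotation":[0,0,0],"fingers":1},{"slide":[0,0,0],"rotation":[0,0,0],"fingers":1},{"slide":[0,0,0],"rotation":[0,0,0],"fingers":1},{"slide":[0,0,0],"rotation":[0,0,0],"fingers":1},{"slide":[0,0,0],"rotation":[0,0,0],"fingers":1}]}}

```text
time_s: 4.6
tcp_pos: [527.8, -148.9, 87.7]
eef_rot: [[0.002, 0.965, -0.264], [-0.001, -0.264, -0.965], [-1.0, 0.002, 0.0]]
force: [3.3, -1.8, 2.2]
opening: 0.382
```

```bash
python3 look.py l2 275 100 425 250
python3 - <<'E'
import numpy as np
h=np.array([586.1,63.3,78.5]);d=np.array([-.267,-.964,0])
q=np.linspace(.143,1.59,21)
P=h+222*(np.cos(q)[:,None]*d+np.sin(q)[:,None]*[0,0,1])
print(np.round(np.diff(P,axis=0)/10,2).tolist())
E
```

```text
4.7 [ 527.74449463 -148.8919916    87.65040206] [ 2.45779626 -1.23953283  0.18639341] 0.38445452951075837
[[0.08, 0.28, 1.58], [0.11, 0.39, 1.56], [0.14, 0.49, 1.52], [0.17, 0.6, 1.48], [0.19, 0.7, 1.43], [0.22, 0.8, 1.38], [0.25, 0.89, 1.31], [0.27, 0.98, 1.24], [0.29, 1.06, 1.17], [0.32, 1.14, 1.08], [0.34, 1.22, 0.99], [0.35, 1.28, 0.9], [0.37, 1.34, 0.8], [0.39, 1.39, 0.7], [0.4, 1.44, 0.59], [0.41, 1.48, 0.48], [0.42, 1.51, 0.37], [0.42, 1.53, 0.26], [0.43, 1.54, 0.14], [0.43, 1.55, 0.03]]
```

View pics/l2.png

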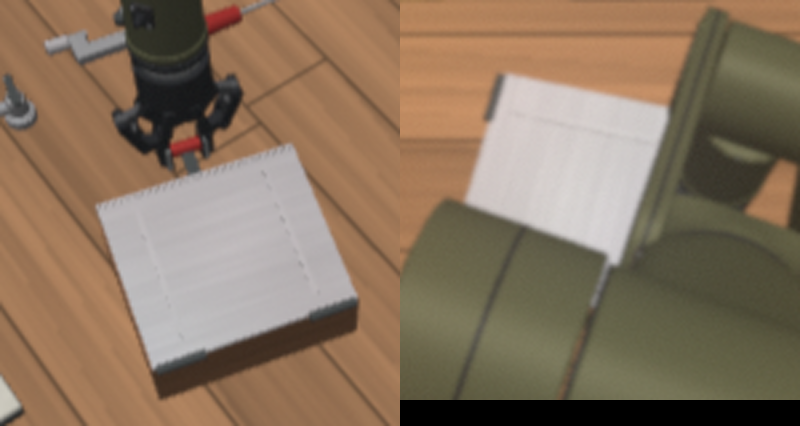

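The barrel is gripped: opening is 0.38, or about 33 mm, and the fingers sit on both ends at crop (185,148). Next I lift along the arc in rounded steps.

Emit:
{"fn": "carry_out", "kwargs": {"targets": [{"slide":[0.08,0.28,1.58],"rotation":[0,0,0],"fingers":1},{"slide":[0.11,0.39,1.56],"rotation":[0,0,0],"fingers":1},{"slide":[0.14,0.49,1.52],"rotation":[0,0,0],"fingers":1},{"slide":[0.17,0.6,1.48],"rotation":[0,0,0],"fingers":1},{"slide":[0.19,0.7,1.43],"rotation":[0,0,0],"fingers":1},{"slide":[0,0,0],"rotation":[0,0,0],"fingers":1}]}}

```text
time_s: 5.45
tcp_pos: [534.7, -124.2, 163.7]
eef_rot: [[0.002, 0.965, -0.263], [-0.002, -0.263, -0.965], [-1.0, 0.003, 0.001]]
force: [4.4, -1.9, -0.2]
opening: 0.382
```

Emit:
{"fn": "carry_out", "kwargs": {"targets": [{"slide":[0.22,0.8,1.38],"rotation":[0,0,0],"fingers":1},{"slide":[0.25,0.89,1.31],"rotation":[0,0,0],"fingers":1},{"slide":[0.27,0.98,1.24],"rotation":[0,0,0],"fingers":1},{"slide":[0.29,1.06,1.17],"rotation":[0,0,0],"fingers":1},{"slide":[0.32,1.14,1.08],"rotation":[0,0,0],"fingers":1},{"slide":[0.34,1.22,0.99],"rotation":[0,0,0],"fingers":1},{"slide":[0.35,1.28,0.9],"rotation":[0,0,0],"fingers":1},{"slide":[0,0,0],"rotation":[0,0,0],"fingers":1}]}}

```text
time_s: 6.45
tcp_pos: [555.5, -50.9, 243.9]
eef_rot: [[0.003, 0.965, -0.263], [-0.002, -0.263, -0.965], [-1.0, 0.003, 0.001]]
force: [5.3, -2.6, 1.5]
opening: 0.382
```

```bash
python3 look.py l3 275 100 425 250
```

```text
6.55 [555.4153893  -51.24579691 243.65480986] [ 5.80462251 -3.25262982  0.13511287] 0.3791068143877471
```

View pics/l3.png

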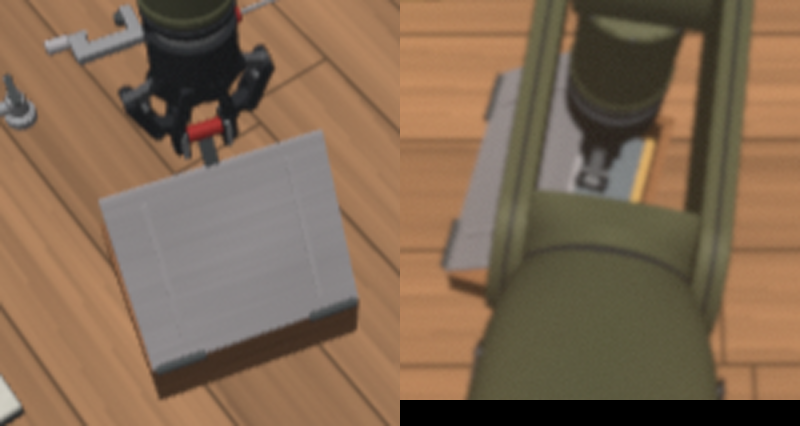

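The flap is at about 1 rad and the grip is holding. Continuing along the arc.

Emit:
{"fn": "carry_out", "kwargs": {"targets": [{"slide":[0.37,1.34,0.8],"rotation":[0,0,0],"fingers":1},{"slide":[0.39,1.39,0.7],"rotation":[0,0,0],"fingers":1},{"slide":[0.4,1.44,0.59],"rotation":[0,0,0],"fingers":1},{"slide":[0.41,1.48,0.48],"rotation":[0,0,0],"fingers":1},{"slide":[0.42,1.51,0.37],"rotation":[0,0,0],"fingers":1},{"slide":[0.42,1.53,0.26],"rotation":[0,0,0],"fingers":1},{"slide":[0.43,1.54,0.14],"rotation":[0,0,0],"fingers":1},{"slide":[0.33,1.2,0],"rotation":[0,0,0],"fingers":1}]}}

```text
time_s: 7.55
tcp_pos: [587.6, 61.8, 277.8]
eef_rot: [[0.004, 0.964, -0.265], [-0.005, -0.265, -0.964], [-1.0, 0.005, 0.004]]
force: [6.7, -6.3, 3.4]
opening: 0.38
```

Emit:
{"fn": "carry_out", "kwargs": {"targets": [{"slide":[0,0,0],"rotation":[0,0,0],"fingers":1},{"slide":[0,0,0],"rotation":[0,0,0],"fingers":1}]}}

```text
time_s: 7.8
tcp_pos: [587.9, 62.8, 277.9]
eef_rot: [[0.005, 0.964, -0.264], [-0.002, -0.264, -0.965], [-1.0, 0.005, 0.001]]
force: [6.9, -1.6, 4.3]
opening: 0.386
```

```bash
python3 look.py l4 275 100 425 250
```

```text
7.9 [587.86338939  62.80257688 277.86405284] [ 5.60798049 -2.58202452  4.55142544] 0.3884290307465892
```

View pics/l4.png

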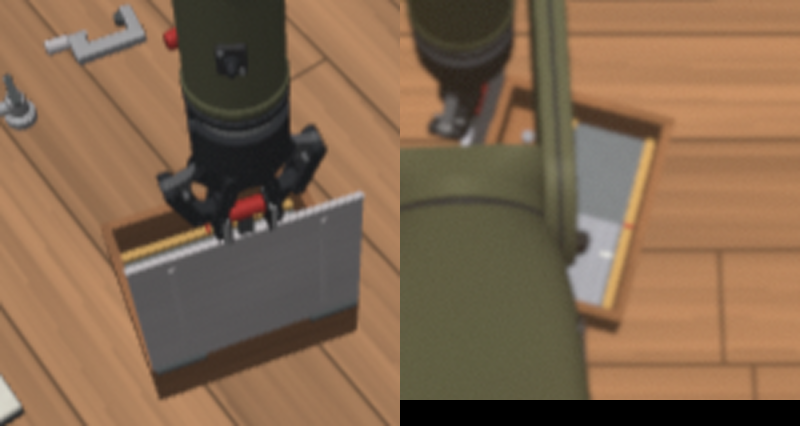

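The flap looks upright, with the free edge nearly over the hinge line. I'll release and lift straight up.

Emit:
{"fn": "carry_out", "kwargs": {"targets": [{"slide":[0,0,0],"rotation":[0,0,0],"fingers":0.3},{"slide":[0,0,0],"rotation":[0,0,0],"fingers":0.3},{"slide":[0,0,0],"rotation":[0,0,0],"fingers":0.3},{"slide":[0,0,0],"rotation":[0,0,0],"fingers":0.3},{"slide":[0,0,2],"rotation":[0,0,0],"fingers":0.3},{"slide":[0,0,3],"rotation":[0,0,0],"fingers":0.3},{"slide":[0,0,3],"rotation":[0,0,0],"fingers":0.3}]}}

```text
time_s: 8.78
tcp_pos: [585.4, 64.2, 357.6]
eef_rot: [[-0.001, 0.965, -0.264], [0.0, -0.264, -0.965], [-1.0, -0.001, 0.0]]
force: [0.6, 1.0, 0.7]
opening: 0.699
```

```bash
python3 look.py l5 275 100 425 250
```

```text
8.875 [587.47252892  64.31190049 360.98921531] [-0.42613041 -0.30749934  0.17463384] 0.7007566549360101
```

View pics/l5.png

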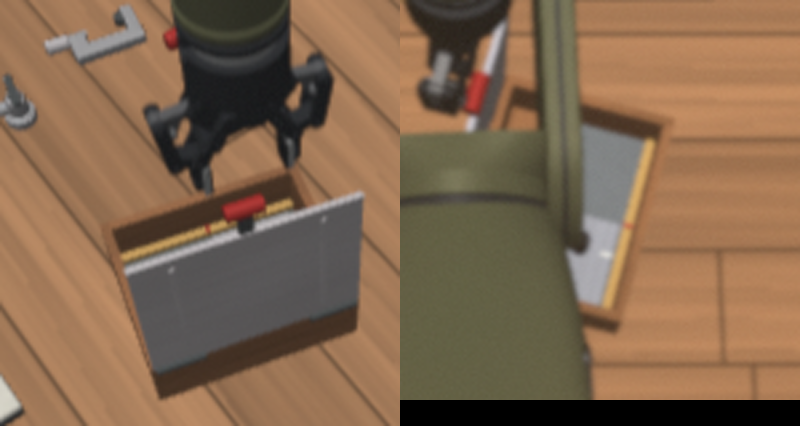

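Run:
```python
from fit import *
a,b=pickle.load(open('p_l5.pkl','rb'))
v=[561.13,-25.27,-.27]
f=lambda u:np.array([200+u[0]*.375,100+u[1]*.375])
for q in (1.45,1.5,1.55,1.6,1.65): print(q,*[proj(a,W(v,P))[0]-f(u) for P,u in ((fl(0,222,q,0),(244,207)),(fl(108,187,q,1.5),(128,271)),(fl(-108,187,q,1.5),(362,195)))])
# top: grip at crop 478,93 ; red half mark crop(629,225)
print(proj(b,W(v,[(0,-30-38,27),(0,-30+38,27),(-35,-30,63)])), 275+629-400)
print(275+(629-400)*.375,100+225*.375,275+(582-400)*.375,100+243*.375)
print('grip top',[proj(b,W(v,fl(0,222,q,0)))[0] for q in (1.5,1.57,1.65)],275+78*.375,100+93*.375)
```

```text
1.45 [-3.2  -6.83] [-3.08 -5.45] [-2.56 -6.61]
1.5 [-1.52 -3.24] [-1.9 -2.3] [-0.99 -3.74]
1.55 [0.2  0.54] [-0.67  1.  ] [ 0.59 -0.72]
1.6 [1.95 4.5 ] [0.6  4.43] [2.18 2.44]
1.65 [3.73 8.62] [1.9  7.98] [3.76 5.73]
[[358.52 183.68]
 [332.1  176.77]
 [342.95 188.88]] 504
360.875 184.375 343.25 191.125
grip top [array([307.01, 136.32]), array([300.27, 134.5 ]), array([292.6 , 132.63])] 304.25 134.875
```

The flap is at about 1.55 rad and standing free. Next I move over the post at about (519,-45).

Emit:
{"fn": "carry_out", "kwargs": {"targets": [{"slide":[-1.4,-2.8,0],"rotation":[0,0,0],"fingers":0.3},{"slide":[-1.8,-2.7,0],"rotation":[0,0,0],"fingers":0.3},{"slide":[-1.8,-2.7,0],"rotation":[0,0,0],"fingers":0.3},{"slide":[-1.8,-2.7,0],"rotation":[0,0,0],"fingers":0.3},{"slide":[0,0,-5],"rotation":[0,0,0],"fingers":0.3},{"slide":[0,0,-6],"rotation":[0,0,0],"fingers":0.3},{"slide":[0,0,-6],"rotation":[0,0,0],"fingers":0.3},{"slide":[0,0,-5],"rotation":[0,0,0],"fingers":0.3}]}}

```text
time_s: 9.88
tcp_pos: [516.0, -44.6, 134.3]
eef_rot: [[-0.002, 0.965, -0.264], [0.0, -0.264, -0.965], [-1.0, -0.003, 0.0]]
force: [0.7, -0.3, 0.8]
opening: 0.701
```

Emit:
{"fn": "carry_out", "kwargs": {"targets": [{"slide":[0,0,-3],"rotation":[0,0,0],"fingers":0.3},{"slide":[0,0,-1],"rotation":[0,0,0],"fingers":0.3},{"slide":[0,0,0],"rotation":[0,0,0],"fingers":0.3}]}}

```text
time_s: 10.25
tcp_pos: [517.4, -44.8, 96.7]
eef_rot: [[-0.001, 0.965, -0.264], [0.0, -0.264, -0.965], [-1.0, -0.001, 0.0]]
force: [0.5, 0.3, 0.5]
opening: 0.702
```

```bash
python3 look.py l6 275 100 425 250
```

```text
10.35 [518.83166871 -44.99740054  98.18654225] [ 0.42679741  0.20168768 -0.39471163] 0.7003078778117664
```

View pics/l6.png

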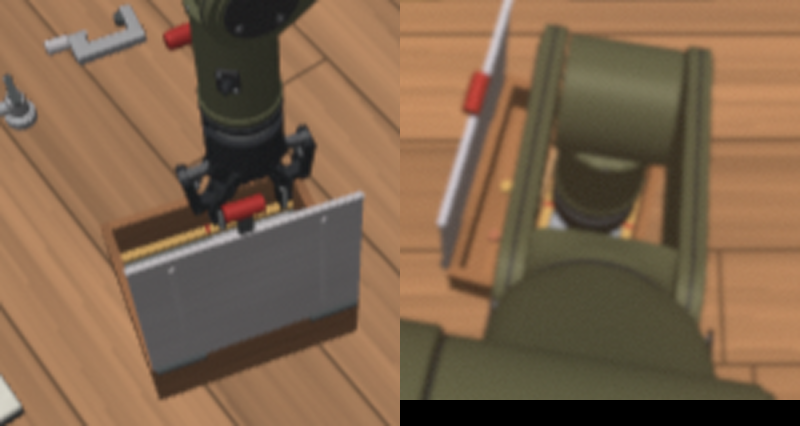

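Emit:
{"fn": "carry_out", "kwargs": {"targets": [{"slide":[0,0,-2],"rotation":[0,0,0],"fingers":0.3},{"slide":[0,0,-1.5],"rotation":[0,0,0],"fingers":0.3},{"slide":[0,0,-1],"rotation":[0,0,0],"fingers":0.3},{"slide":[0,0,0],"rotation":[0,0,0],"fingers":0.3}]}}

```text
time_s: 10.85
tcp_pos: [517.3, -44.8, 51.6]
eef_rot: [[-0.001, 0.965, -0.264], [0.0, -0.264, -0.965], [-1.0, -0.001, 0.0]]
force: [-0.2, -0.5, -0.3]
opening: 0.698
```

Emit:
{"fn": "carry_out", "kwargs": {"targets": [{"slide":[0,0,-1],"rotation":[0,0,0],"fingers":0.3},{"slide":[0,0,-1],"rotation":[0,0,0],"fingers":0.3},{"slide":[0,0,0],"rotation":[0,0,0],"fingers":0.5},{"slide":[0,0,0],"rotation":[0,0,0],"fingers":0.6}]}}

```text
time_s: 11.35
tcp_pos: [517.7, -44.9, 32.0]
eef_rot: [[-0.0, 0.965, -0.264], [0.0, -0.264, -0.965], [-1.0, -0.0, 0.0]]
force: [-0.0, 0.8, -0.1]
opening: 0.398
```

Close gently onto the post.

Emit:
{"fn": "carry_out", "kwargs": {"targets": [{"slide":[0,0,0],"rotation":[0,0,0],"fingers":1},{"slide":[0,0,0],"rotation":[0,0,0],"fingers":1},{"slide":[0,0,0],"rotation":[0,0,0],"fingers":1},{"slide":[0,0,0],"rotation":[0,0,0],"fingers":1},{"slide":[0,0,0],"rotation":[0,0,0],"fingers":1}]}}

```text
time_s: 11.98
tcp_pos: [520.7, -45.6, 32.8]
eef_rot: [[0.005, 0.965, -0.264], [-0.001, -0.264, -0.965], [-1.0, 0.006, -0.0]]
force: [4.2, -2.4, -2.9]
opening: 0.19
```

Opening is 0.19, about 17 mm, so the post is gripped. I'll slide along well +x in small rows.

Emit:
{"fn": "carry_out", "kwargs": {"targets": [{"slide":[0.45,-0.12,0],"rotation":[0,0,0],"fingers":1},{"slide":[0.45,-0.12,0],"rotation":[0,0,0],"fingers":1},{"slide":[0.45,-0.12,0],"rotation":[0,0,0],"fingers":1},{"slide":[0.45,-0.13,0],"rotation":[0,0,0],"fingers":1},{"slide":[0.45,-0.13,0],"rotation":[0,0,0],"fingers":1},{"slide":[0.45,-0.13,0],"rotation":[0,0,0],"fingers":1},{"slide":[0.45,-0.12,0],"rotation":[0,0,0],"fingers":1},{"slide":[0,0,0],"rotation":[0,0,0],"fingers":1}]}}

```text
time_s: 12.98
tcp_pos: [546.4, -52.9, 32.7]
eef_rot: [[-0.005, 0.965, -0.264], [0.001, -0.264, -0.965], [-1.0, -0.005, 0.0]]
force: [-6.2, 0.9, 10.3]
opening: 0.192
```

```bash
cat > look2.py <<'E'
import sys
from h import *
import pickle
n=sys.argv[1]
a=cams.capture('scene');b=cams.capture('top');pickle.dump((a,b),open('p_%s.pkl'%n,'wb'))
ia=cv2.resize(a['color'][150:230,230:330],(400,320),interpolation=2);ib=cv2.resize(b['color'][120:220,300:400],(400,400),interpolation=2)
o=np.zeros((400,800,3),np.uint8);o[:320,:400]=ia;o[:,400:]=ib
cv2.imwrite('pics/%s.png'%n,o[:,:,::-1]);
s=[telemetry.state() for _ in range(2)];print(s[1]['time_s'],s[1]['tcp_pos'],s[0]['force'],s[1]['opening'])
for nm,p in (('s',a),('t',b)):
    for q in ('shutter_post','shutter'): print(nm,q,[(r['point'],r['score']) for r in cams.search_frame(q,p)[:2]])
d=s[1]['tcp_pos'][:2]-np.array([561.13,-25.27]);print('tcp well',d@[np.cos(.27),-np.sin(.27)],d@[np.sin(.27),np.cos(.27)])
E
python3 look2.py l7
```

```text
13.075 [546.19056897 -52.85939967  32.75670147] [-5.14467806  0.70066784  9.71015648] 0.19431382954095258
s shutter_post []
s shutter []
t shutter_post []
t shutter [([171.6, 242.0], 0.62)]
tcp well -7.039228621541096 -30.574676354957155
```

View pics/l7.png

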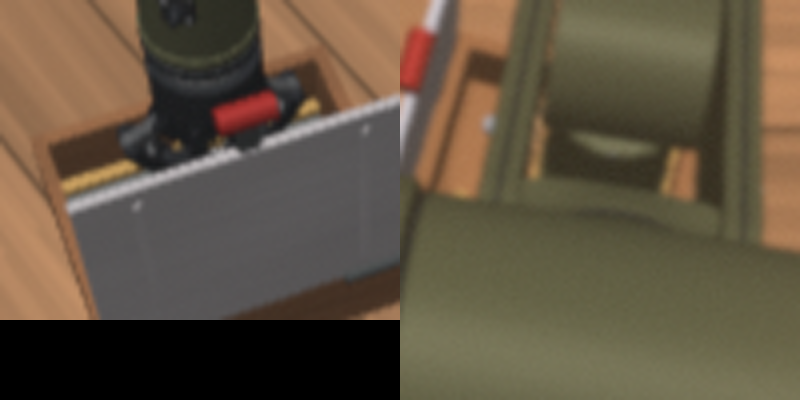

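TCP travel is about 26.5 mm from the shut reference, or 28 mm by the camera fit. I need about 8 mm more.

Emit:
{"fn": "carry_out", "kwargs": {"targets": [{"slide":[0.3,-0.08,0],"rotation":[0,0,0],"fingers":1},{"slide":[0.3,-0.08,0],"rotation":[0,0,0],"fingers":1},{"slide":[0.2,-0.06,0],"rotation":[0,0,0],"fingers":1},{"slide":[0,0,0],"rotation":[0,0,0],"fingers":1},{"slide":[0,0,0],"rotation":[0,0,0],"fingers":1}]}}

```text
time_s: 13.9
tcp_pos: [553.6, -54.9, 32.7]
eef_rot: [[-0.006, 0.965, -0.264], [0.001, -0.264, -0.965], [-1.0, -0.006, 0.0]]
force: [-6.8, 1.5, 10.1]
opening: 0.195
```

```bash
python3 look2.py l8
python3 - <<'E'
from h import *
import pickle
a,b=pickle.load(open('p_l8.pkl','rb'))
cv2.imwrite('pics/l8s.png',cv2.resize(a['color'][165:215,240:315],(750,500),interpolation=2)[:,:,::-1])
E
```

```text
14.0 [553.56849332 -54.94901111  32.72155263] [-7.16081849  1.02924911 10.39876739] 0.19145139617522194
s shutter_post []
s shutter [([441.6, 279.4], 0.75)]
t shutter_post []
t shutter []
tcp well 0.6287651990312151 -30.620658679955888
```

View pics/l8.png

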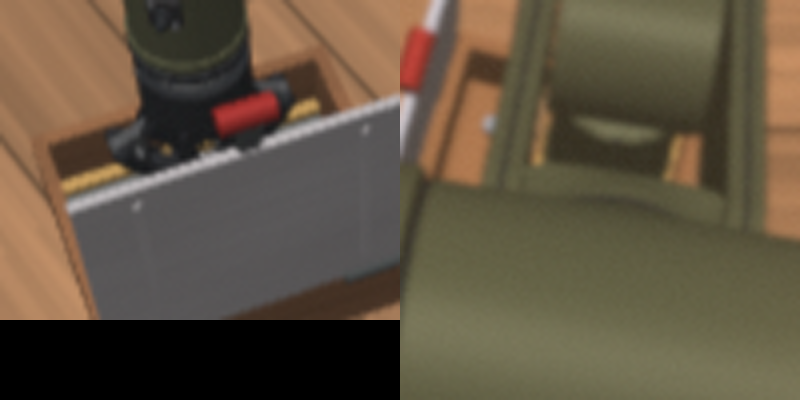

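View pics/l8s.png

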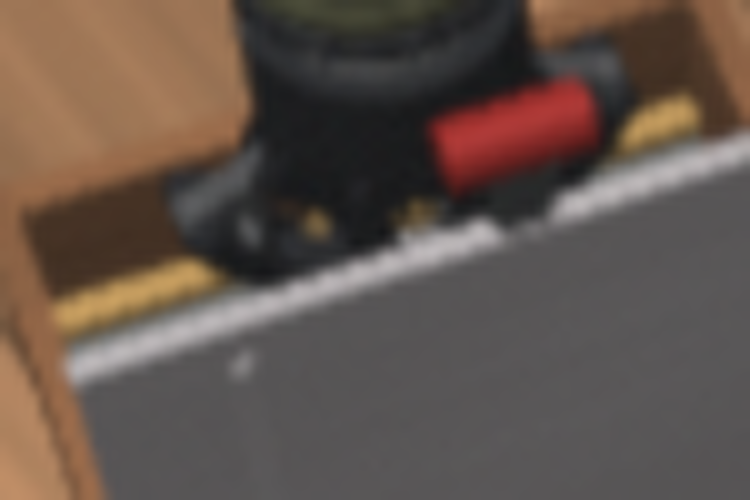

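Three cues agree on half travel: about 34 mm from the shut reference, 35.6 mm from the camera fit, and a 7.2 N spring reaction (7 N nominal). The flap still stands; the pointers and red marks are hidden by the gripper. I'll hold a bit, then hand in.

Emit:
{"fn": "carry_out", "kwargs": {"targets": [{"slide":[0,0,0],"rotation":[0,0,0],"fingers":1},{"slide":[0,0,0],"rotation":[0,0,0],"fingers":1},{"slide":[0,0,0],"rotation":[0,0,0],"fingers":1},{"slide":[0,0,0],"rotation":[0,0,0],"fingers":1},{"slide":[0,0,0],"rotation":[0,0,0],"fingers":1},{"slide":[0,0,0],"rotation":[0,0,0],"fingers":1}]}}

```text
time_s: 14.95
tcp_pos: [553.5, -54.9, 32.7]
eef_rot: [[-0.006, 0.965, -0.264], [0.001, -0.264, -0.965], [-1.0, -0.006, 0.0]]
force: [-6.6, 1.3, 11.1]
opening: 0.191
```

```bash
python3 -c "
from bench import arm,telemetry
print(arm.finish_job());s=telemetry.state();print(s['time_s'],s['tcp_pos'],s['force'],s['opening'])"
```

```text
the job is handed in; nothing more can be done
None
the job is handed in; nothing more can be done
```

I folded the flap upright and let go of it. Then I gripped the black post, slid the shutter to about half travel, and handed the job in at about 15 s, still holding it there.

- **Flap:** it measured about 1.55 rad after I released it, and it was still standing in the last pictures.
- **Shutter:** the travel came out at about 34 mm from the shut position and 35.6 mm from the camera fit of the well. The spring reaction was about 7 N, which matches half travel. The grip and tool position did not drift over the last hold, and the shutter never came near its far stop.
- **Not checked:** the gripper and arm hid the white pointers, red marks and port, so I could not confirm half travel by eye. The networks did not find the post or the shutter either. I planned the moves clear of the loose things and felt no unexpected contact, but did not measure their positions again at the end.

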